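Set the load lever and switch the load on

TASK

With a fingertip, push the black lever on top of the load box round, without gripping it, until it points straight at the small brass tab on the scale, and leave the tab where it is. Only then press the wide push button all the way down and let it come up again. Nothing is to be picked up or shoved about, and the narrow button must not be pressed.

Things in the scene. Friction and masses are not known exactly. Their poses are not given: they have to be found in the camera images.
- lever_axis (a point): point on the lever's vertical turning axis at the top panel of the load box, a fixed white instrument case 190 x 250 x 70 mm with a flat top (70 mm above the bench). The axis lies 45 mm nearer the robot-side face than the case's centre. This frame's x axis points horizontally from the robot-side face towards the far face, z up.
- lever (a joint): angle of the lever in rad about the vertical axis, seen from above growing anticlockwise; 0 when it points along lever_axis's x axis. Stops at -1.4 and 1.4. Starts between -1.3 and -0.8. It has light friction (about 2 N pushed 60 mm from the axis) and stays where it is left.
- lever_tip (a point): top of the lever's tip, 95 mm from the axis; x axis points along the lever, outwards. The lever is a black bar 10 mm wide (5 mm for its last 12 mm) on a hub 36 mm across; the bar's underside is 10 mm and its top 28 mm above the top panel.
- tab_top (a point): top centre of the brass set-point tab, a block 14 mm wide and 16 mm deep that rises 24 mm above the top panel, 113 mm from the lever's axis, just beyond the lever tip's path; x axis points outwards from the lever's axis. It sits somewhere along the round scale, stiffly, at a lever angle between -0.25 and 1.15, always ahead of the lever's start in the growing direction.
- wide_button_top (a point): top centre of the wide round push button (48 mm across) in the middle of a small grey box, its top 61 mm above the bench and 10 mm above its metal collar (64 mm across). It goes 6 mm down against a spring, about 5 N when fully down, and comes up by itself.
- wide_button (a joint): how far the wide button is pressed in m, 0 up, 0.006 fully down.
- wide_box: loose grey box 84 x 84 x 39 mm, about 0.6 kg, that carries the wide button, to the left or right of the load box; origin under its centre, z up.
- narrow_button_top (a point): top centre of the narrow round push button (22 mm across) in the middle of another, equal grey box, its top as high as the wide one: not to be pressed.
- narrow_button (a joint): how far the narrow button is pressed in m, 0 up, 0.006 fully down.
- narrow_box: loose grey box like wide_box that carries the narrow button, on the other side of the load box; origin under its centre, z up.
- capacitor: loose blue upright cylinder, 22 mm across, 36 mm tall, standing on the load box's top near a far corner; origin at the centre of its underside. Leave alone.
- glue_bottle: loose white bottle, 34 mm across, 100 mm tall, upright; origin at the centre of its underside. Leave alone.
- parts_bowl: loose round bowl of small parts, 90 mm across, 28 mm tall; origin under its centre. Leave alone.
- screwdriver: loose screwdriver lying on the bench, 170 mm long along its x axis. Leave alone.
- clear_box: loose clear open box, 60 x 60 x 30 mm; origin under its centre. Leave alone.
- heatsink: loose finned aluminium heat sink, 36 x 44 x 27 mm; origin under its centre. Leave alone.
- solder_reel: loose steel reel standing on its flange, 56 mm across, 40 mm tall; origin under its centre. Leave alone.
There are look-alikes about, which are no part of the job. What is shaped like the wide_box but purple is not meant. Leave any blue look-alike of the narrow_box alone.

How it is judged:
By the outcome, as a careful person would: the job done as asked, in the order asked, and still so for the second after the job is handed in, with the robot touching nothing.
It also fails if it takes over 54 s, if anything falls off the work surface, if the arm or the gripper's body presses on something with over 40 N, if the wrist force passes 120 N, or if a joint passes its speed limit or range.

ROBOT

A 6-joint arm with a two-finger parallel gripper is mounted at the origin on the work surface. World frame = base frame: x ahead of the robot, y to its left, z up, the work surface at z = 0. Lengths are in m, angles in rad, forces in N, time in s.
With the tool pointing down it reaches from about 0.35 to 0.875 m from the base axis. Payload 15.5 kg.
Tool frame: the origin (TCP) lies on the centre line of the jaws, within the pads' length; the fingertips stand 11 mm ahead of it and the grasp point (between the pads) lies 8 mm behind it; z points along the fingers, y is the line along which they close (so a half turn about z gives the same grasp; the last joint's range is limited). The gripper opens to 85 mm and grips with 20 to 120 N. Pads are 22 mm wide; open, the fingers measure 114 mm over their backs; the gripper's body (76 mm by 85 mm) begins 54 mm behind the grasp point. The pads swing forward as they close: fully open they stand 13 mm farther back than shut.
Start: joints at [1.232, 0.494, 1.345, -0, 1.302, -0.096], TCP at [0.15, 0.607, 0.206] pointing down, gripper open.
Joint ranges: [-2.91, 2.91], [-0.82, 2.16], [0.22, 2.67], [-1.22, 4.37], [0.12, 2.79], [-3.08, 3.08]. Speed limits (rad/s): [1.89, 1.89, 2.57, 3.01, 3.01, 3.01].

INTERFACE

Orientations are given as a 3x3 rotation matrix whose columns are the frame's x, y, z axes.
In Python, from station import bot gives the robot as it stands. The module is installed in compiled form; this text tells all that it offers.
- The arm moves only by the tool send_rows, never from a script. Its argument "rows" is a list of rows, each a list of 7 numbers: the shift along the world's x, y, z in m, then the turn, a rotation vector about the world's x, y, z in degrees, then the closure, from -1 (fully open) to 1 (shut), so that 0 is half open. In form: [[dx, dy, dz, rx, ry, rz, jaw], ...]. A call has 1 to 5 rows; each row shifts and turns the commanded pose from where the row before left it; what a row does not reach is not made up. A row lasts 1/8 s, in which the tool goes at most 62.5 mm and 10.7 degrees, less where a joint would pass 70% of its speed; a pose out of reach is approached as far as the arm can. A call is refused whole if a number of a shift passes 0.0625 or a number of a turn 10.7, either way. A call with a gripper value outside its range is refused whole. The fingers move at their own pace and stop on an object; "grip_force" is the grip in N (left out, the last holds). Time passes only in rows, so rows that do not move let the fingers close. It gives the time, the measured TCP pose, the force, the opening and the grip force at its end, in the units of the state.
- bot.get_obs(): the state, without advancing time (a new reading comes with each control period).
- bot.snapshot(name): name is "scene" or "top" or "wrist"; returns the picture (400x640x3 uint8, red, green, blue); there is no depth.
- bot.calibration(name): a dict with "fx", "fy", "cx", "cy" (pixels), "position" and "rotation" of the camera in the world. Camera axes: x right, y down, z forward; pixel columns grow to the right and rows downward; lengths in m; the calibration is good to about 2 mm. A picture is of the moment at which its call begins: read the wrist's pose just before it. calibration takes no time and is no camera call; for the wrist camera it gives the pose at the moment of the call.
- bot.sign_off(): hands the job in; it is judged then, once.
The state is a dict: "clock": time; "joint_pos": joint angles; "joint_velocities": joint speeds; "joint_torque": joint torques, N m; "position": TCP position; "orientation": TCP orientation; "wrist_force": force on the tool from outside, world axes, zero at the start; "torque": the same for the moment, N m; "opening": finger opening in m; "gripper_force": force on a finger pad.
Only numpy, scipy, OpenCV 4.12 (cv2) and the standard library are available. Lean on these libraries where they do the work, as an engineer would, in place of code of your own. Each camera call takes 0.05 s, during which the arm holds its last target. There are 200 camera calls.

## Working session

There is one attempt and no reset: what is moved stays moved. The work goes in short steps, Python scripts to look and compute and a tool call to move; the robot and the scene stay as the last step left them, time stands still between calls to the robot, and variables do not carry over. Pictures are saved under pics/ and viewed, at most 10 in all, crops included, and the job is handed in when it is done.

Besides the shell and the picture viewer there is one more tool, called after "Call:" as name(argument=value, ...) on one line, values as JSON. send_rows: Moves the arm, as the interface text tells. Its arguments: {"type":"object","properties":{"rows":{"type":"array","items":{"type":"array","items":{"type":"number"}}},"grip_force":{"type":"number"}},"required":["rows"]}

```bash
mkdir -p pics
cat > h.py <<'E'
import numpy as np, cv2
from station import bot
def snap(cam,name):
    im=bot.snapshot(cam); cv2.imwrite(f'pics/{name}.png',im[:,:,::-1]); return im
def ray(c,u,v):
    d=np.array(c['rotation'])@np.array([(u-c['cx'])/c['fx'],(v-c['cy'])/c['fy'],1]); return np.array(c['position']),d
def atz(c,u,v,z):
    p,d=ray(c,u,v); return p+d*(z-p[2])/d[2]
def proj(c,P):
    q=np.array(c['rotation']).T@(np.array(P)-np.array(c['position'])); return c['cx']+c['fx']*q[0]/q[2],c['cy']+c['fy']*q[1]/q[2]
def tri(rs):
    A=np.zeros((3,3));b=np.zeros(3)
    for p,d in rs:
        d=d/np.linalg.norm(d);M=np.eye(3)-np.outer(d,d);A+=M;b+=M@p
    return np.linalg.solve(A,b)
E
python3 - <<'E'
from h import *
for c in('top','scene'):
    snap(c,c+'0'); k=bot.calibration(c); print(c,k['fx'],np.round(k['position'],3),np.round(k['rotation'],2).tolist())
E
```

```text
top 445.94964501947004 [ 0.39  -0.011  1.268] [[0.01, -1.0, 0.1], [-1.0, -0.01, 0.0], [-0.0, -0.1, -1.0]]
scene 491.5198529668967 [1.275 0.67  0.955] [[-0.66, 0.49, -0.56], [0.75, 0.44, -0.49], [0.01, -0.75, -0.66]]
```

View pics/top0.png

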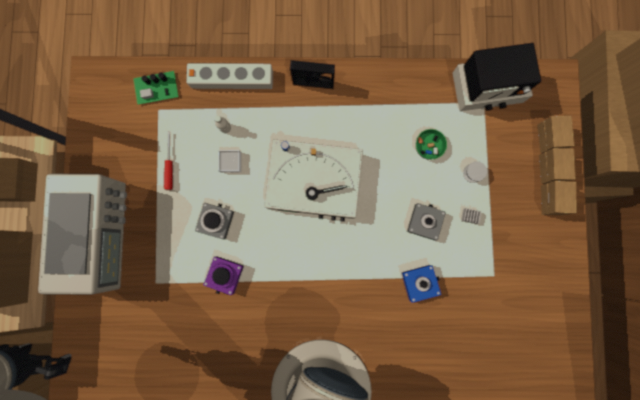

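View pics/scene0.png

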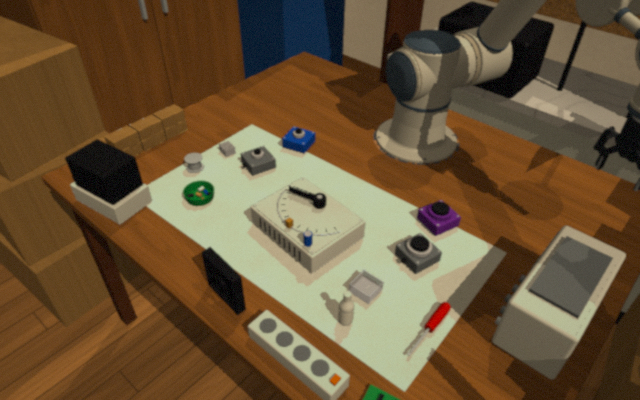

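The top view shows these candidates:
- Wide button: grey box at (212,220), chosen because it is grey with a large cap. Its purple look-alike is at (222,276).
- Narrow button: grey box at (428,222). Its blue look-alike is at (421,284).
- Lever: hub at (312,192), tip at (346,187).
- Brass tab: (313,151). The blue capacitor is at (285,146).

Next I'll do a close crop and a rough measurement.

Run:
```python
from h import *
im=cv2.imread('pics/top0.png')
cv2.imwrite('pics/crop1.png',cv2.resize(im[125:250,185:375],None,fx=4.2,fy=4.2,interpolation=cv2.INTER_CUBIC))
c=bot.calibration('top'); s=bot.calibration('scene')
for n,u,v,z in[('hub',312,192,.098),('tip',346,187,.098),('tab',313,151,.094),('cap',285,146,.1),('wide',212,220,.061),('narrow',428,222,.061)]:
    P=atz(c,u,v,z);print(n,P.round(3),np.round(proj(s,P)))
w=bot.calibration('wrist');o=bot.get_obs();print(w,o['position'],np.round(o['orientation'],2),o['opening'],o['clock'])
```

```text
hub [0.532 0.025 0.098] [318. 196.]
tip [ 0.546 -0.065  0.098] [290. 184.]
tab [0.643 0.024 0.094] [288. 219.]
cap [0.655 0.098 0.1  ] [307. 233.]
wide [0.458 0.296 0.061] [418. 240.]
narrow [ 0.457 -0.289  0.061] [258. 149.]
{'fx': 327.892512844912, 'fy': 327.892512844912, 'cx': 323.1270193474902, 'cy': 198.41334209403544, 'position': array([0.07775919, 0.62359424, 0.37259275]), 'rotation': array([[ 0.2391692 ,  0.9287119 ,  0.28335898],
       [ 0.97097716, -0.22839717, -0.07097943],
       [-0.00120105,  0.29211119, -0.95638361]])} [0.15015163 0.6063361  0.20536574] [[-0.97  0.24 -0.  ]
 [ 0.24  0.97 -0.  ]
 [ 0.   -0.   -1.  ]] 0.08536922272186999 0.1
```

View pics/crop1.png

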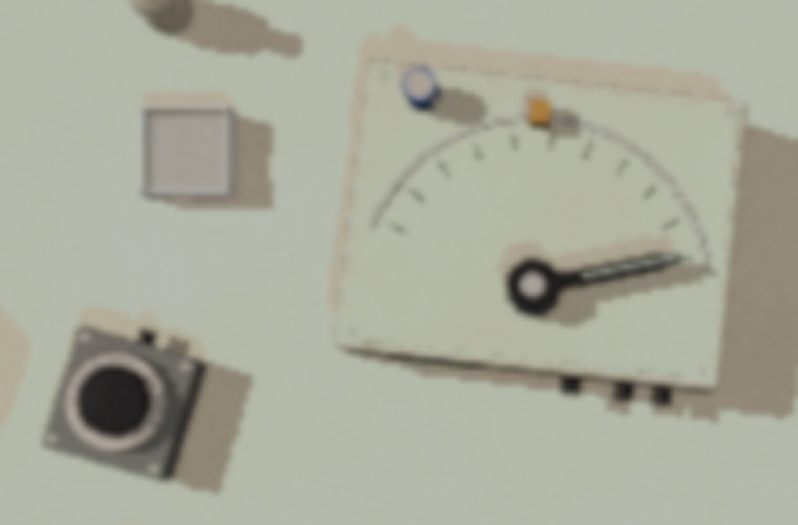

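The crop confirms the choice: wide black cap on the grey box at crop (115,402), lever hub (533,286), tip (683,258), brass tab (540,110). I'll shut the gripper, move above the load box and square the tool to the world axes.

Call:
send_rows(rows=[[0.023,-0.04,0.004,0,0,1,1],[0.023,-0.04,0.004,0,0,1,1],[0.023,-0.04,0.004,0,0,1,1],[0.023,-0.04,0.004,0,0,1,1],[0.023,-0.04,0.004,0,0,1,1]])

```text
clock: 0.72
position: [0.2657, 0.4052, 0.2258]
orientation: [[-0.988, 0.154, -0.0], [0.154, 0.988, -0.0], [0.0, -0.0, -1.0]]
wrist_force: [0.4, 0.5, -0.5]
opening: 0.0003
gripper_force: 0.0
```

Call:
send_rows(rows=[[0.023,-0.04,0.004,0,0,1,1],[0.023,-0.04,0.004,0,0,1,1],[0.023,-0.04,0.004,0,0,1,1],[0.023,-0.04,0.004,0,0,1,1],[0.023,-0.04,0.004,0,0,1,1]])

```text
clock: 1.35
position: [0.3807, 0.2052, 0.2459]
orientation: [[-0.998, 0.068, -0.0], [0.068, 0.998, -0.0], [0.0, -0.0, -1.0]]
wrist_force: [0.9, 0.0, -0.1]
opening: 0.0001
gripper_force: 0.0
```

Call:
send_rows(rows=[[0.023,-0.04,0.004,0,0,1,1],[0.023,-0.04,0.004,0,0,1,1],[0.023,-0.04,0.0,0,0,1,1],[0.023,-0.04,0.0,0,0,0.9,1],[0.023,-0.04,0.0,0,0,0,1]])

```text
clock: 1.98
position: [0.4957, 0.0052, 0.2537]
orientation: [[-1.0, 0.0, -0.0], [0.0, 1.0, 0.0], [0.0, 0.0, -1.0]]
wrist_force: [0.3, 1.2, -0.8]
opening: 0.0
gripper_force: 0.0
```

Call:
send_rows(rows=[[0,0,0,0,0,0,1]])

```text
clock: 2.1
position: [0.4964, 0.0043, 0.2535]
orientation: [[-1.0, 0.003, -0.0], [0.003, 1.0, -0.0], [0.0, -0.0, -1.0]]
wrist_force: [-0.2, 1.1, -0.5]
opening: 0.0002
gripper_force: 0.0
```

Run:
```python
from h import *
o=bot.get_obs();w=bot.calibration('wrist');snap('wrist','w1')
np.save('w1.npy',w,allow_pickle=True);print(o['position'],np.round(o['orientation'],3).tolist(),o['opening'],o['clock'])
for P in[(.532,.025,.098),(.546,-.065,.098),(.643,.024,.094)]:print(np.round(proj(w,P)))
```

```text
[0.49636823 0.00431358 0.25347792] [[-1.0, 0.003, -0.0], [0.003, 1.0, -0.0], [0.0, -0.0, -1.0]] 0.00019395286434136826 2.1
[344. 209.]
[258. 222.]
[341. 299.]
```

View pics/w1.png

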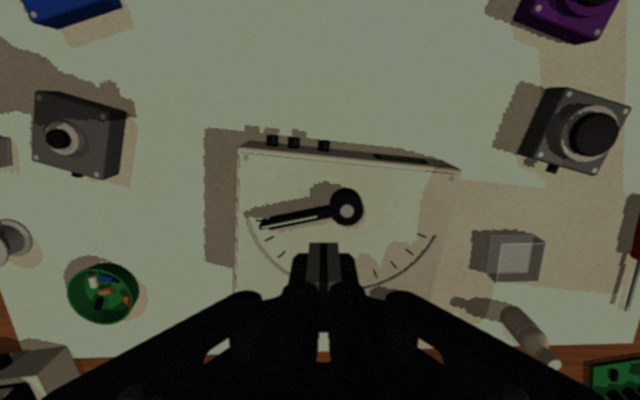

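The wrist view agrees with the top view: hub (346,208), tip (260,224). The gripper hides the tab from here. I'll descend on the clockwise side of the lever.

Call:
send_rows(rows=[[0.005,-0.02,-0.035,0,0,0,1],[0.005,-0.02,-0.035,0,0,0,1],[0,0,-0.035,0,0,0,1],[0,0,-0.035,0,0,0,1],[0,0,-0.018,0,0,0,1]])

```text
clock: 2.78
position: [0.5038, -0.0321, 0.0943]
orientation: [[-1.0, -0.001, -0.002], [-0.001, 1.0, 0.001], [0.002, 0.001, -1.0]]
wrist_force: [0.5, 0.0, -0.4]
opening: -0.0005
gripper_force: 0.0
```

Run:
```python
from h import *
w=np.load('w1.npy',allow_pickle=True).item();c=bot.calibration('top')
for n,a,b in[('hub',(312,192),(346,208)),('tip',(346.5,186.5),(260,224)),('wide',(212.4,220.7),(590,133)),('narrow',(428,222),(61,139))]:
    print(n,tri([ray(c,*a),ray(w,*b)]).round(3))
for a in np.arange(-1.4,.15,.2):
    e=np.array([np.cos(a),np.sin(a)]);n=np.array([np.sin(a),-np.cos(a)])
    d=5+abs(n[0])*11+abs(n[1])*14.5
    print(round(a,2),(np.array([.532,.025])+(55*e+d*n)/1000).round(3))
```

```text
hub [0.532 0.026 0.094]
tip [ 0.549 -0.065  0.095]
wide [0.458 0.297 0.055]
narrow [ 0.461 -0.291  0.05 ]
-1.4 [ 0.523 -0.032]
-1.2 [ 0.533 -0.034]
-1.0 [ 0.543 -0.033]
-0.8 [ 0.554 -0.03 ]
-0.6 [ 0.564 -0.025]
-0.4 [ 0.574 -0.017]
-0.2 [ 0.582 -0.007]
-0.0 [0.587 0.005]
```

Call:
send_rows(rows=[[0.01,0,0,0,0,0,1],[0.01,0,0,0,0,0,1],[0.01,0,0,0,0,0,1],[0.01,0.001,0,0,0,0,1],[0.01,0.003,0,0,0,0,1]])

```text
clock: 3.4
position: [0.5561, -0.0293, 0.0962]
orientation: [[-1.0, 0.0, 0.0], [0.0, 1.0, -0.0], [-0.0, -0.0, -1.0]]
wrist_force: [-0.7, 0.3, 0.3]
opening: 0.0001
gripper_force: 0.0
```

Call:
send_rows(rows=[[0.01,0.005,0,0,0,0,1],[0.01,0.008,0,0,0,0,1],[0.006,0.007,0,0,0,0,1],[0.002,0.004,0,0,0,0,1],[0,0,0,0,0,0,1]])

```text
clock: 4.03
position: [0.5831, -0.005, 0.0958]
orientation: [[-1.0, -0.0, -0.0], [-0.0, 1.0, 0.0], [0.0, 0.0, -1.0]]
wrist_force: [0.4, 0.1, 0.8]
opening: -0.0002
gripper_force: 0.0
```

Run:
```python
from h import *
w=bot.calibration('wrist');im=snap('wrist','w2');t=snap('top','t2')
np.save('w2.npy',w,allow_pickle=True)
a=cv2.resize(t[130:215,255:375],(600,425),interpolation=cv2.INTER_CUBIC)
cv2.imwrite('pics/v2.png',np.vstack([im[150:,:][:,20:620],a])[:, :, ::-1][:600] if 0 else cv2.resize(np.vstack([cv2.resize(im,(600,375)),a]),(450,600))[:,:,::-1])
```

```text
(no output)
```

View pics/v2.png

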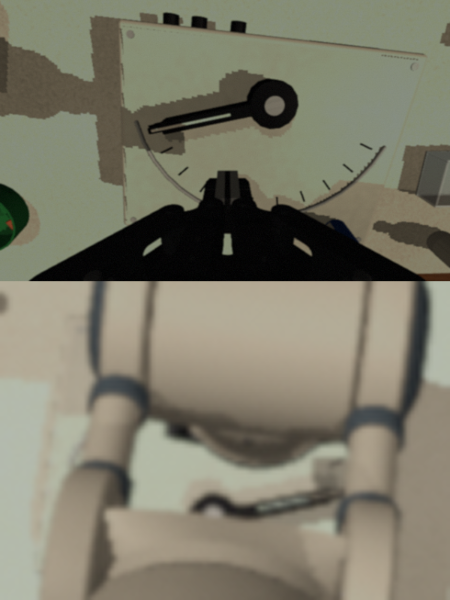

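The lever still points right, so the finger seems to have passed above it. I'll check the actual fingertip height and lever pose by projection.

Run:
```python
from h import *
w=np.load('w2.npy',allow_pickle=True).item();o=bot.get_obs();p=np.array(o['position'])
print('tip/hub old',proj(w,(.548,-.065,.096)),proj(w,(.532,.026,.096)))
s=640/450
print('seen tip',150*s,130*s*1.0,'hub',273*s,103*s)
for dz in(.02,0,-.011):print(dz,proj(w,p+[0,0,dz]))
im=cv2.imread('pics/w2.png');cv2.imwrite('pics/c2.png',cv2.resize(im[200:330,220:420],None,fx=4,fy=4,interpolation=cv2.INTER_CUBIC))
```

```text
tip/hub old (np.float64(209.78348334655524), np.float64(177.16590050816734)) (np.float64(385.7323699249189), np.float64(146.74421057941296))
seen tip 213.33333333333334 184.88888888888889 hub 388.2666666666667 146.4888888888889
0.02 (np.float64(323.8555255357591), np.float64(255.31358690543544))
0 (np.float64(323.7818491852452), np.float64(238.7835155380901))
-0.011 (np.float64(323.74757894088225), np.float64(231.09462241098896))
```

View pics/c2.png

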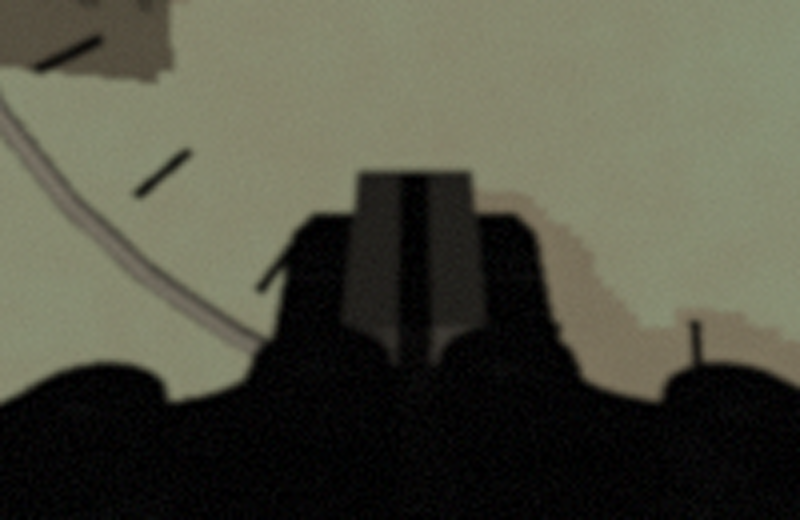

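The lever hasn't moved, within error. Seen by the wrist camera, the fingertip edge (row 243) is higher than the nominal tip should be. I'll go back to the start side and find the real tip height with a guarded descent.

Call:
send_rows(rows=[[0,0,0.03,0,0,0,1],[-0.026,-0.01,0,0,0,0,1],[-0.026,-0.01,0,0,0,0,1],[-0.026,-0.01,-0.02,0,0,0,1],[0,0,-0.012,0,0,0,1]])

```text
clock: 4.75
position: [0.5032, -0.0358, 0.0934]
orientation: [[-1.0, 0.001, -0.002], [0.001, 1.0, 0.0], [0.002, 0.0, -1.0]]
wrist_force: [-0.3, -0.1, -0.4]
opening: 0.0001
gripper_force: 0.0
```

Call:
send_rows(rows=[[0,0,-0.002,0,0,0,1],[0,0,-0.002,0,0,0,1],[0,0,0,0,0,0,1]])

```text
clock: 5.12
position: [0.5059, -0.0352, 0.09]
orientation: [[-1.0, -0.0, 0.001], [-0.0, 1.0, -0.0], [-0.001, -0.0, -1.0]]
wrist_force: [0.6, 0.6, -0.0]
opening: 0.0001
gripper_force: 0.0
```

Run:
```python
from h import *
im=snap('scene','s3');w=bot.calibration('scene');p=np.array(bot.get_obs()['position'])
print([np.round(proj(w,p+[0,0,d])) for d in(-.011,0,.05)])
cv2.imwrite('pics/c3.png',cv2.resize(im[150:260,250:400],None,fx=5,fy=5,interpolation=cv2.INTER_CUBIC)[:,:,::-1])
```

```text
[array([308., 187.]), array([308., 184.]), array([308., 170.])]
```

View pics/c3.png

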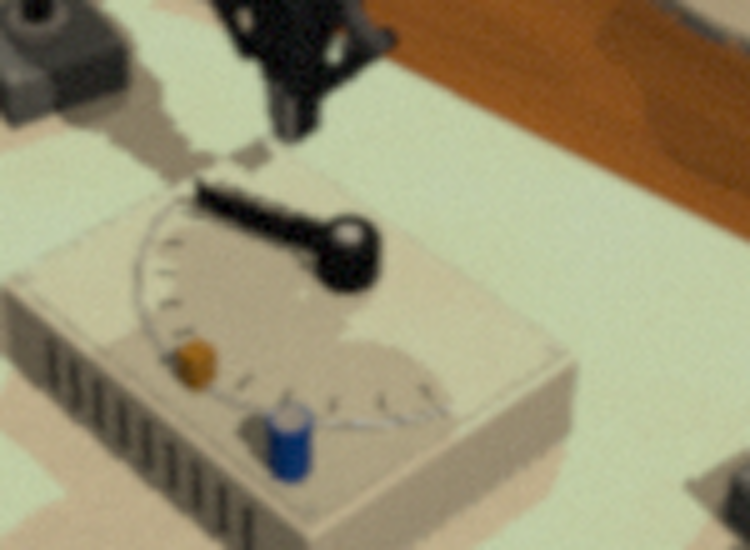

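In the scene view the fingertip is at (308,178), where nominal geometry puts it at (308,187), so it is about 25–30 mm higher than nominal. I'll descend carefully while watching the force.

Call:
send_rows(rows=[[0,0,-0.004,0,0,0,1],[0,0,-0.004,0,0,0,1],[0,0,-0.004,0,0,0,1],[0,0,0,0,0,0,1]])

```text
clock: 5.68
position: [0.505, -0.0353, 0.0775]
orientation: [[-1.0, 0.0, -0.001], [0.0, 1.0, 0.0], [0.001, 0.0, -1.0]]
wrist_force: [0.3, -0.6, 0.9]
opening: 0.0002
gripper_force: 0.0
```

Run:
```python
from h import *
im=snap('scene','s4').astype(int);o=bot.get_obs();print(o['position'],o['wrist_force'])
g=im.sum(2)
for u in(305,308,311): print(u,g[165:195,u].tolist())
w=bot.calibration('scene')
print([np.round(proj(w,(.506,-.035,z)),1) for z in(.07,.08,.09,.1,.11)])
```

```text
[ 0.50513772 -0.03532248  0.07769309] [-0.18354693  0.2282953   0.20856463]
305 [31, 36, 23, 36, 88, 128, 139, 149, 164, 172, 170, 161, 184, 189, 199, 237, 304, 361, 376, 402, 490, 530, 548, 540, 522, 419, 296, 197, 102, 43]
308 [38, 35, 30, 52, 43, 57, 83, 133, 180, 203, 197, 193, 202, 216, 214, 224, 280, 399, 514, 532, 542, 540, 538, 535, 545, 519, 451, 342, 195, 88]
311 [51, 67, 59, 50, 37, 62, 29, 42, 53, 49, 42, 65, 62, 58, 144, 269, 402, 511, 528, 537, 548, 544, 536, 532, 539, 541, 528, 445, 279, 126]
[array([307.6, 189.8]), array([307.6, 187.1]), array([307.6, 184.3]), array([307.6, 181.5]), array([307.6, 178.6])]
```

Call:
send_rows(rows=[[0,0,-0.004,0,0,0,1],[0,0,-0.004,0,0,0,1],[0,0,-0.004,0,0,0,1],[0,0,0,0,0,0,1]])

```text
clock: 6.22
position: [0.505, -0.0353, 0.0655]
orientation: [[-1.0, 0.0, -0.001], [0.0, 1.0, 0.0], [0.001, 0.0, -1.0]]
wrist_force: [0.1, 0.3, -0.4]
opening: -0.0001
gripper_force: 0.0
```

Call:
send_rows(rows=[[0,0,-0.003,0,0,0,1],[0,0,0,0,0,0,1]])

```text
clock: 6.48
position: [0.5052, -0.0353, 0.0627]
orientation: [[-1.0, 0.0, -0.0], [0.0, 1.0, 0.0], [0.0, 0.0, -1.0]]
wrist_force: [0.4, 0.0, -0.0]
opening: -0.0001
gripper_force: 0.0
```

Run:
```python
from h import *
im=snap('scene','s5').astype(int);o=bot.get_obs();print(o['position'],o['wrist_force'])
g=im.sum(2)
for u in(305,308,311): print(u,g[175:195,u].tolist())
```

```text
[ 0.50522674 -0.03535026  0.06283818] [-0.24713441 -0.00484408 -0.15563969]
305 [150, 148, 164, 154, 158, 154, 183, 182, 201, 226, 279, 320, 367, 433, 476, 393, 294, 194, 95, 35]
308 [68, 91, 136, 179, 197, 197, 196, 211, 216, 219, 246, 347, 465, 524, 526, 489, 401, 311, 185, 83]
311 [22, 38, 10, 23, 58, 50, 30, 85, 117, 254, 403, 499, 533, 537, 540, 533, 482, 409, 275, 130]
```

The tip edge is now at row 186, which puts it at z ≈ 0.084, between the bar's underside and top. Now I push, checking the force as it goes.

Call:
send_rows(rows=[[0.01,0,0,0,0,0,1],[0.01,0,0,0,0,0,1],[0.008,0,0,0,0,0,1],[0.006,0,0,0,0,0,1]])

```text
clock: 7.02
position: [0.5395, -0.0352, 0.0627]
orientation: [[-1.0, 0.0, -0.001], [0.0, 1.0, 0.0], [0.001, 0.0, -1.0]]
wrist_force: [-2.2, 0.3, -0.4]
opening: 0.0003
gripper_force: 1.1
```

```bash
cat > lev.py <<'E'
from h import *
import sys
# lever tip in wrist image: dark-pixel scan at radius ~80-92 mm around the hub, z=.098
w=bot.calibration('wrist');im=snap('wrist',sys.argv[1]);g=im.sum(2).astype(float)
H=np.array([.532,.026])
for r in(.07,.08,.088):
    out=[]
    for a in np.arange(-1.6,1.0,.01):
        u,v=proj(w,(*(H+r*np.array([np.cos(a),np.sin(a)])),.098))
        if 0<=u<639 and 0<=v<399 and g[int(round(v)),int(round(u))]<150: out.append(round(a,2))
    print(r,out[:25],len(out))
o=bot.get_obs();print(o['position'].round(4),o['wrist_force'].round(1),o['clock'])
E
python3 lev.py w6
```

```text
0.07 [np.float64(-1.59), np.float64(-1.58), np.float64(-1.57), np.float64(-1.56), np.float64(-1.55), np.float64(-1.54), np.float64(-1.53), np.float64(-1.52), np.float64(-1.51), np.float64(-1.5), np.float64(-1.49), np.float64(-1.48), np.float64(-1.47), np.float64(-1.46), np.float64(-1.45), np.float64(-1.44), np.float64(-1.43), np.float64(-1.42), np.float64(-1.41), np.float64(-1.4), np.float64(-1.39), np.float64(-1.38), np.float64(-1.37), np.float64(-1.36), np.float64(-1.35)] 225
0.08 [np.float64(-1.39), np.float64(-1.38), np.float64(-1.37), np.float64(-1.36), np.float64(-1.35), np.float64(-1.34), np.float64(-1.33), np.float64(-1.32), np.float64(-1.31), np.float64(-1.3), np.float64(-1.29), np.float64(-1.28), np.float64(-1.27), np.float64(-1.26), np.float64(-1.25), np.float64(-1.24), np.float64(-1.23), np.float64(-1.22), np.float64(-1.21), np.float64(-1.2), np.float64(-1.19), np.float64(-1.18), np.float64(-1.17), np.float64(-1.16), np.float64(-1.15)] 197
0.088 [np.float64(-1.5), np.float64(-1.49), np.float64(-1.32), np.float64(-1.31), np.float64(-1.3), np.float64(-1.29), np.float64(-1.28), np.float64(-1.27), np.float64(-1.26), np.float64(-1.25), np.float64(-1.24), np.float64(-1.23), np.float64(-1.22), np.float64(-1.21), np.float64(-1.2), np.float64(-1.19), np.float64(-1.18), np.float64(-1.17), np.float64(-1.16), np.float64(-1.15), np.float64(-1.14), np.float64(-1.13), np.float64(-1.12), np.float64(-1.11), np.float64(-1.1)] 130
[ 0.5402 -0.0353  0.0628] [-0.9 -0.1  0.4] 7.075
```

View pics/w6.png

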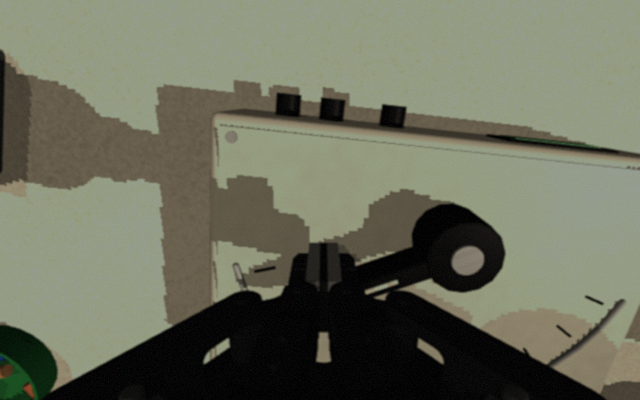

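There is contact at about 2 N and the lever is turning. I'll continue round, stopping short of the tab.

Call:
send_rows(rows=[[0.01,0.002,0,0,0,0,1],[0.01,0.004,0,0,0,0,1],[0.01,0.007,0,0,0,0,1],[0.008,0.009,0,0,0,0,1],[0.004,0.006,0,0,0,0,1]])

```text
clock: 7.7
position: [0.5819, -0.0066, 0.0629]
orientation: [[-1.0, -0.0, 0.0], [-0.0, 1.0, -0.0], [-0.0, -0.0, -1.0]]
wrist_force: [-2.2, -2.0, 0.2]
opening: 0.0001
gripper_force: 1.3
```

Call:
send_rows(rows=[[0,-0.02,0,0,0,0,1],[-0.02,-0.03,0.04,0,0,0,1],[-0.05,-0.05,0.06,0,0,0,1],[-0.05,-0.05,0.06,0,0,0,1],[0,0,0,0,0,0,1]])

```text
clock: 8.32
position: [0.4935, -0.1278, 0.1867]
orientation: [[-1.0, 0.003, 0.005], [0.003, 1.0, -0.002], [-0.005, -0.002, -1.0]]
wrist_force: [0.6, -0.6, -0.6]
opening: -0.0002
gripper_force: 0.0
```

Run:
```python
from h import *
w=bot.calibration('wrist');im=snap('wrist','w7');t=snap('top','t7');np.save('w7.npy',w,allow_pickle=True)
c=bot.calibration('top')
print(np.round(proj(w,(.532,.026,.098))),np.round(proj(w,(.643,.024,.094))),bot.get_obs()['position'])
a=cv2.resize(t[130:220,255:375],None,fx=5,fy=5,interpolation=cv2.INTER_CUBIC)
b=cv2.resize(im,(240,150));a[-150:,-240:]=b
cv2.imwrite('pics/v7.png',a[:,:,::-1])
```

```text
[506. 237.] [483. 342.] [ 0.49399406 -0.12561609  0.18405612]
```

View pics/v7.png

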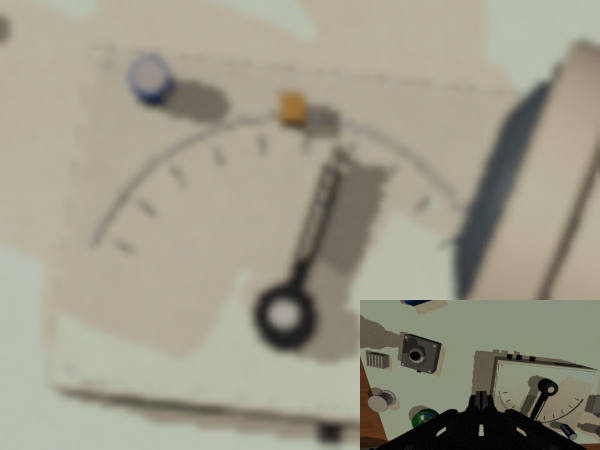

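From the top view the lever runs from hub (284,315) to tip (341,157) in the crop, about −0.35 rad, and the tab is at (292,108). About 0.31 rad is left. I'll measure it precisely by colour segmentation in both views.

```bash
cat > ang.py <<'E'
from h import *
def meas(im,c,show=1):
    hsv=cv2.cvtColor(im,cv2.COLOR_RGB2HSV);R={}
    pj=lambda P:np.array(proj(c,P))
    g=im.sum(2).astype(int)
    yy,xx=np.mgrid[:400,:640]
    # tab
    q=pj((.643,.024,.094));s=np.linalg.norm(pj((.653,.024,.094))-q)/10 # px/mm
    m=(hsv[...,0]>8)&(hsv[...,0]<26)&(hsv[...,1]>110)&(hsv[...,2]>80)&(np.hypot(xx-q[0],yy-q[1])<18*s)
    tab=atz(c,xx[m].mean(),yy[m].mean(),.09)
    # dark lever: at hub and bar
    h=pj((.532,.026,.098))
    m2=((g<170)&(np.hypot(xx-h[0],yy-h[1])<125*s)).astype(np.uint8)
    n,l,st,ce=cv2.connectedComponentsWithStats(m2)
    d=np.hypot(xx-h[0],yy-h[1]);k=np.bincount(l[(d<22*s)&(m2>0)]).argmax()
    ys,xs=np.nonzero(l==k)
    W=np.array([atz(c,u,v,.096)[:2] for u,v in zip(xs,ys)])
    return tab,int(m.sum()),W
def fit(W,H):
    r=np.hypot(*(W-H).T);B=W[(r>.03)&(r<.1)];v=B-H
    a=np.arctan2(v[:,1],v[:,0]);a=a[np.abs(a-np.median(a))<.25];return len(a),a.mean(),np.median(a),r.max()
def hub(W,H0):
    K=W[np.hypot(*(W-H0).T)<.024];return cv2.minEnclosingCircle(K.astype(np.float32)*1000)
E
python3 - <<'E'
from ang import *
for cam,f,c in(('top','t7',bot.calibration('top')),('wrist','w7',np.load('w7.npy',allow_pickle=True).item())):
    im=cv2.imread(f'pics/{f}.png')[:,:,::-1].copy();tab,n,W=meas(im,c)
    H=np.array([.532,.026]);r=np.hypot(*(W-H).T)
    print(cam,tab.round(4),n,len(W),hub(W,H),fit(W,H),'tabang',np.arctan2(tab[1]-H[1],tab[0]-H[0]))
    far=W[r>.03];m=far.mean(0);_,_,V=np.linalg.svd(far-m);v=V[0]*np.sign(V[0][0]);print(' bar line ang',np.arctan2(v[1],v[0]),'mean',m,'H offset from line mm',1000*np.cross(v,H-m))
E
```

```text
top [0.6422 0.023  0.09  ] 25 78 ((533.8035888671875, 22.399126052856445), 20.673463821411133) (0, np.float64(nan), np.float64(nan), np.float64(0.02946299218155688)) tabang -0.027113467938391107
 bar line ang 0.0 mean [nan nan] H offset from line mm nan
wrist [nan nan nan] 0 5260 ((532.4302368164062, 22.286706924438477), 23.36127281188965) (1779, np.float64(-0.4982454837403656), np.float64(-0.46963802257324555), np.float64(0.11490612289846112)) tabang nan
 bar line ang 0.3398816966575403 mean [ 0.59386711 -0.00466837] H offset from line mm 49.538941777823474
  return _methods._mean(a, axis=axis, dtype=dtype,
  ret = ret.dtype.type(ret / rcount)
ang.py:21: RuntimeWarning: Mean of empty slice.
  a=np.arctan2(v[:,1],v[:,0]);a=a[np.abs(a-np.median(a))<.25];return len(a),a.mean(),np.median(a),r.max()
<stdin>:6: RuntimeWarning: Mean of empty slice.
  ret = um.true_divide(
<stdin>:6: DeprecationWarning: Arrays of 2-dimensional vectors are deprecated. Use arrays of 3-dimensional vectors instead. (deprecated in NumPy 2.0)
ang.py:10: RuntimeWarning: Mean of empty slice.
  tab=atz(c,xx[m].mean(),yy[m].mean(),.09)
```

```bash
cat > pol.py <<'E'
from h import *
def loadc(f): return cv2.imread(f'pics/{f}.png')[:,:,::-1].copy()
def cent(im,c,P,rad,kind):
    q=np.array(proj(c,P));s=np.linalg.norm(np.array(proj(c,np.add(P,[.01,0,0])))-q)/10
    yy,xx=np.mgrid[:400,:640];near=np.hypot(xx-q[0],yy-q[1])<rad*s
    f=im.astype(int)
    m=near&((f[...,0]-f[...,2]>45) if kind=='tab' else (f.sum(2)>260))
    if not m.any(): return None
    return xx[m].mean(),yy[m].mean(),int(m.sum())
def polar(im,c,H,z=.098,rs=np.arange(.03,.095,.005),lo=-.9,hi=.5,th=170):
    g=cv2.GaussianBlur(im,(0,0),.6).sum(2).astype(np.float32);A=np.arange(lo,hi,.005);res=[]
    for r in rs:
        P=np.array([proj(c,(H[0]+r*np.cos(a),H[1]+r*np.sin(a),z)) for a in A]).astype(np.float32)
        v=cv2.remap(g,P[:,0].reshape(1,-1),P[:,1].reshape(1,-1),cv2.INTER_LINEAR)[0]
        k=A[v<th];
        runs=[(round(float(x[0]),3),round(float(x[-1]),3)) for x in np.split(k,np.nonzero(np.diff(k)>.0075)[0]+1) if len(x)]
        res.append((round(float(r),3),int(v.min()),runs))
    return res
E
python3 - <<'E'
from pol import *
S=[('t7',bot.calibration('top')),('w7',np.load('w7.npy',allow_pickle=True).item())]
rt=[];rh=[]
for f,c in S:
    im=loadc(f);t=cent(im,c,(.643,.024,.09),20,'tab');h=cent(im,c,(.532,.026,.1),11,'hub');print(f,t,h)
    if h: rh.append(ray(c,*h[:2])); print(' hub@.1',atz(c,*h[:2],.1))
    if t: rt.append(ray(c,*t[:2])); print(' tab@.09',atz(c,*t[:2],.09))
print('tri',tri(rh),tri(rt) if len(rt)>1 else '')
for (f,c),th in zip(S,(300,150)):
    print(f)
    for x in polar(loadc(f),c,(.5325,.0255),th=th):print(x)
E
```

```text
t7 (np.float64(313.1515151515151), np.float64(150.9090909090909), 33) (np.float64(311.4516129032258), np.float64(192.41935483870967), 31)
 hub@.1 [0.53080682 0.02635322 0.1       ]
 tab@.09 [0.6442799  0.02327048 0.09      ]
w7 None (np.float64(509.1269035532995), np.float64(239.0203045685279), 197)
 hub@.1 [0.5328625  0.02755464 0.1       ]
tri [0.53096182 0.02596575 0.10301398] 
t7
(0.03, 194, [(-0.54, -0.185)])
(0.035, 230, [(-0.56, -0.285)])
(0.04, 229, [(-0.555, -0.31)])
(0.045, 238, [(-0.535, -0.315)])
(0.05, 232, [(-0.505, -0.31)])
(0.055, 229, [(-0.495, -0.31)])
(0.06, 221, [(-0.48, -0.285)])
(0.065, 214, [(-0.46, -0.295)])
(0.07, 227, [(-0.45, -0.275)])
(0.075, 231, [(-0.43, -0.29)])
(0.08, 274, [(-0.365, -0.295)])
(0.085, 313, [])
(0.09, 329, [])
w7
(0.03, 2, [(-0.775, -0.13)])
(0.035, 4, [(-0.71, -0.3), (-0.19, -0.15)])
(0.04, 6, [(-0.66, -0.3), (-0.205, -0.175)])
(0.045, 3, [(-0.615, -0.3), (-0.21, -0.195)])
(0.05, 2, [(-0.585, -0.3), (-0.225, -0.2)])
(0.055, 4, [(-0.56, -0.3), (-0.23, -0.21)])
(0.06, 4, [(-0.535, -0.3), (-0.235, -0.22)])
(0.065, 3, [(-0.515, -0.305), (-0.24, -0.225)])
(0.07, 2, [(-0.5, -0.305), (-0.24, -0.235)])
(0.075, 4, [(-0.485, -0.3), (-0.25, -0.235)])
(0.08, 4, [(-0.45, -0.3), (-0.255, -0.24)])
(0.085, 5, [(-0.81, -0.305), (-0.24, -0.23)])
(0.09, 7, [(-0.89, -0.055)])
```

Run:
```python
from pol import *
c=np.load('w7.npy',allow_pickle=True).item();im=loadc('w7')
sub=im[310:365,455:520].astype(int);d=2*sub[...,0]-sub[...,2]-sub[...,1]
hs=cv2.cvtColor(im,cv2.COLOR_RGB2HSV)[310:365,455:520].astype(int)
m=(hs[...,0]<24)&(hs[...,1]>130)&(sub.sum(2)>90)
ys,xs=np.nonzero(m);print(m.sum(),d.max(),(xs.mean()+455,ys.mean()+310) if m.any() else '')
for y in range(0,55,3):print(310+y,''.join('#' if m[y,x] else ('k' if sub[y,x].sum()<120 else '.') for x in range(65)))
```

```text
0 46 
310 kkkkkkkkkkkkkk....kk.............................................
313 kkkkkkkkkkkk....kk...............................................
316 kkkkkkkkkk.....k.................................................
319 kkkkkkkkk.....k..................................................
322 kkkkkkkkkkkkkkkkkkkkkk...........................................
325 kkkkkkkkkkkkkkkkkkkkkkkkkkk......................................
328 kkkkkkkkkkkkkkkkkkkkkkkkkkkkkk...................................
331 kkkkkkkkkkkkkkkkkkkkkkkkkkkkkkk..................................
334 kkkkkkkkkkkkkkkkkkkkkkkkkkkkkkkkkk...............................
337 kkkkkkkkkkkkkkkkkkkkkkkkkkkkkkkkkkkkkkk..........................
340 kkkkkkkkkkkkkkkkkkkkkkkkkkkkkkkkkkkkkkkkkkkkk....................
343 kkkkkkkkkkkkkkkkkkkkkkkkkkkkkkkkkkkkkkkkkkkkkkkkkk...............
346 kkkkkkkkkkkkkkkkkkkkkkkkkkkkkkkkkkkkkkkkkkkkkkkkkkkkkkkk.........
349 kkkkkkkkkkkkkkkkkkkkkkkkkkkkkkkkkkkkkkkkkkkkkkkkkkkkkkkkkkkkkk...
352 kkkkkkkkkkkkkkkkkkkkkkkkkkkkkkkkkkkkkkkkkkkkkkkkkkkkkkkkkkkkkkkkk
355 kkkkkkkkkkkkkkkkkkkkkkkkkkkkkkkkkkkkkkkkkkkkkkkkkkkkkkkkkkkkkkkkk
358 kkkkkkkkkkkkkkkkkkkkkkkkkkkkkkkkkkkkkkkkkkkkkkkkkkkkkkkkkkkkkkkkk
361 kkkkkkkkkkkkkkkkkkkkkkkkkkkkkkkkkkkkkkkkkkkkkkkkkkkkkkkkkkkkkkkkk
364 kkkkkkkkkkkkkkkkkkkkkkkkkkkkkkkkkkkkkkkkkkkkkkkkkkkkkkkkkkkkkkkkk
```

The gripper hid the tab in that picture. I'll shift the camera forward so hub, lever and tab are all visible.

Call:
send_rows(rows=[[0.05,0,0.02,0,0,0,1],[0.05,0,0.02,0,0,0,1],[0,0,0,0,0,0,1],[0,0,0,0,0,0,1]])

```text
clock: 8.93
position: [0.5934, -0.124, 0.2221]
orientation: [[-1.0, -0.001, -0.002], [-0.001, 1.0, 0.001], [0.002, 0.001, -1.0]]
wrist_force: [-0.3, -0.3, -0.1]
opening: 0.0002
gripper_force: 0.0
```

```bash
cat > full.py <<'E'
from pol import *
import sys
n=sys.argv[1];c=bot.calibration('wrist');im=snap('wrist',n);np.save(n+'.npy',c,allow_pickle=True)
h=cent(im,c,(.532,.026,.1),11,'hub');H=atz(c,*h[:2],.1);print('hub',h,H)
q=np.array(proj(c,(.643,.0235,.092)));print('tab exp',q)
f=im.astype(int);yy,xx=np.mgrid[:400,:640];near=np.hypot(xx-q[0],yy-q[1])<25
d=f[...,0]-f[...,2]
print('max R-B',d[near].max(),np.median(d[near]))
for th in(30,40,50):
    m=near&(d>th)
    if m.sum()>8:
        T=atz(c,xx[m].mean(),yy[m].mean(),.09);print(th,m.sum(),xx[m].mean(),yy[m].mean(),T,'ang',np.arctan2(T[1]-H[1],T[0]-H[0]))
y0,x0=int(q[1])-22,int(q[0])-30
for y in range(y0,y0+44,2):print(y,''.join('#' if d[y,x]>40 else('k' if f[y,x].sum()<120 else '.') for x in range(x0,min(x0+60,640))))
print(x0)
for x in polar(im,c,H[:2],th=150,rs=np.arange(.03,.1,.01)):print(x)
E
python3 full.py w8
```

```text
hub (np.float64(500.5576923076923), np.float64(116.4423076923077), 208) [0.53306228 0.02742828 0.1       ]
tab exp [474.4474141  231.70677874]
max R-B 81 30.0
30 888 477.625 240.1813063063063 [0.65289608 0.02888755 0.09      ] ang 0.01217683035075975
40 219 475.76255707762556 234.78995433789953 [0.64711275 0.02624427 0.09      ] ang -0.0103811016523812
50 192 475.7395833333333 234.58333333333334 [0.64689221 0.02619133 0.09      ] ang -0.010866211608204019
209 ....kkkkkkk.................................................
211 ......kkkk..................................................
213 ........kkk.................................................
215 ............................................................
217 ............................................................
219 ............................................................
221 ..................kkkkkkkkkkkk..............................
223 .................kkkkkkkkkkkkkkkk...........................
225 ................kkkkkkkkkkkkkkkkkkkkk.......................
227 ................kkkkkkkkkkk###kkk#kkkk.............
[... 410 characters left out ...]
..................##############......................
243 ............................................................
245 ............................................................
247 ............................................................
249 ............................................................
251 ............................................................
444
(0.03, 2, [(-0.73, -0.195)])
(0.04, 3, [(-0.615, -0.355), (-0.25, -0.225)])
(0.05, 3, [(-0.55, -0.345), (-0.26, -0.245)])
(0.06, 6, [(-0.51, -0.34), (-0.27, -0.255)])
(0.07, 1, [(-0.48, -0.335), (-0.27, -0.26)])
(0.08, 5, [(-0.46, -0.33), (-0.275, -0.265)])
(0.09, 4, [(-0.415, -0.33)])
(0.1, 62, [(-0.215, -0.035)])
```

The tab is now clear at (476,235) and the lever is at −0.30 rad, with the tab at about −0.027 rad by both views. I'll push a further 0.24 rad or so, then measure again.

Call:
send_rows(rows=[[-0.003,0.046,-0.04,0,0,0,1],[-0.003,0.046,-0.04,0,0,0,1],[0,0,-0.04,0,0,0,1],[0,0,-0.038,0,0,0,1],[0,0,0,0,0,0,1]])

```text
clock: 9.6
position: [0.585, -0.0323, 0.0634]
orientation: [[-1.0, 0.0, -0.006], [0.0, 1.0, 0.001], [0.006, 0.001, -1.0]]
wrist_force: [0.5, 0.1, 0.8]
opening: -0.0002
gripper_force: 0.0
```

Call:
send_rows(rows=[[0,0.01,0,0,0,0,1],[0,0.01,0,0,0,0,1],[0,0.01,0,0,0,0,1],[0,0.007,0,0,0,0,1],[0,0,0,0,0,0,1]])

```text
clock: 10.22
position: [0.588, 0.005, 0.066]
orientation: [[-1.0, -0.0, 0.0], [-0.0, 1.0, 0.0], [-0.0, 0.0, -1.0]]
wrist_force: [0.3, 1.5, 2.4]
opening: 0.0002
gripper_force: 1.5
```

Call:
send_rows(rows=[[0,-0.025,0,0,0,0,1],[0,0,0.04,0,0,0,1],[0.003,-0.05,0.058,0,0,0,1],[0.003,-0.05,0.058,0,0,0,1],[0,0,0,0,0,0,1]])

```text
clock: 10.85
position: [0.5946, -0.1054, 0.2041]
orientation: [[-1.0, 0.003, 0.006], [0.003, 1.0, -0.002], [-0.006, -0.002, -1.0]]
wrist_force: [0.1, 0.7, -0.7]
opening: 0.0002
gripper_force: 0.0
```

```bash
sed -i 's/,\.09);print(th/,.094);print(th/; /^y0/d; /^for y in/d; /^print(x0)/d' full.py; python3 full.py w9
```

```text
hub (np.float64(490.32365145228215), np.float64(114.03734439834025), 241) [0.53295545 0.02746226 0.1       ]
tab exp [463.91411478 236.48870466]
max R-B 79 30.0
30 928 466.44181034482756 244.77047413793105 [0.65043389 0.02595728 0.094     ] ang -0.012809993027666429
40 242 465.3223140495868 239.52479338842974 [0.64514616 0.02424977 0.094     ] ang -0.028626413310583826
50 218 465.1880733944954 239.61467889908258 [0.64523621 0.02413793 0.094     ] ang -0.029598626522109074
(0.03, 4, [(-0.59, -0.07)])
(0.04, 2, [(-0.48, -0.225), (-0.125, -0.1)])
(0.05, 3, [(-0.415, -0.22), (-0.135, -0.115)])
(0.06, 4, [(-0.38, -0.21), (-0.14, -0.125)])
(0.07, 5, [(-0.35, -0.205), (-0.15, -0.135)])
(0.08, 7, [(-0.325, -0.205), (-0.15, -0.14)])
(0.09, 9, [(-0.275, -0.2)])
(0.1, 64, [(-0.21, -0.03)])
```

```bash
cat > tr.py <<'E'
from pol import *
rh=[];rt=[]
for f in('w1','w2','w7','w8','w9','t7','top0'):
    c=np.load(f+'.npy',allow_pickle=True).item() if f[0]=='w' else bot.calibration('top')
    im=loadc(f);P=(.5315,.026,.103)
    for _ in range(2):
        h=cent(im,c,P,7.5,'hub');
    if h:
        rh.append(ray(c,*h[:2]));print(f,h[:2],h[2],atz(c,*h[:2],.103)[:2].round(4))
    if f in('w8','w9','t7'):
        d=im[...,0].astype(int)-im[...,2];q=proj(c,(.643,.0235,.093));yy,xx=np.mgrid[:400,:640]
        m=(np.hypot(xx-q[0],yy-q[1])<(25 if f[0]=='w' else 9))&(d>48);rt.append(ray(c,xx[m].mean(),yy[m].mean()))
print('hub all',tri(rh),'wrist',tri(rh[:-2]));T=tri(rt);print('tab',T,tri(rt[:2]))
E
python3 tr.py
```

```text
w1 (np.float64(346.29), np.float64(210.62)) 100 [0.5319 0.0272]
w2 (np.float64(389.9945945945946), np.float64(149.67027027027027)) 555 [0.5324 0.0268]
w7 (np.float64(509.3333333333333), np.float64(238.96875)) 192 [0.5315 0.0259]
w8 (np.float64(500.79487179487177), np.float64(116.01025641025642)) 195 [0.5326 0.026 ]
w9 (np.float64(490.5238095238095), np.float64(113.74891774891775)) 231 [0.5326 0.0261]
t7 (np.float64(311.5), np.float64(192.0)) 26 [0.5316 0.0261]
top0 (np.float64(311.5), np.float64(192.0)) 26 [0.5316 0.0261]
hub all [0.53223453 0.02666452 0.10178476] wrist [0.53271393 0.02735324 0.10049467]
tab [0.64356248 0.02302011 0.0967836 ] [0.64629351 0.02527368 0.09178032]
```

The lever is at −0.178 and the tab at about −0.025, so about 0.15 rad remains. I'll push again to y ≈ 0.010.

Call:
send_rows(rows=[[-0.003,0.038,-0.035,0,0,0,1],[-0.003,0.038,-0.035,0,0,0,1],[0,0,-0.035,0,0,0,1],[0,0,-0.034,0,0,0,1],[0,0,0,0,0,0,1]])

```text
clock: 11.52
position: [0.584, -0.0251, 0.0585]
orientation: [[-1.0, -0.001, -0.007], [-0.001, 1.0, 0.001], [0.007, 0.001, -1.0]]
wrist_force: [-0.3, 0.2, 0.1]
opening: 0.0003
gripper_force: 0.0
```

Call:
send_rows(rows=[[0,0.01,0,0,0,0,1],[0,0.01,0,0,0,0,1],[0,0.01,0,0,0,0,1],[0,0.006,0,0,0,0,1],[0,0,0,0,0,0,1]])

```text
clock: 12.15
position: [0.5869, 0.0102, 0.0616]
orientation: [[-1.0, -0.0, 0.0], [-0.0, 1.0, 0.0], [-0.0, 0.0, -1.0]]
wrist_force: [0.2, -0.1, 0.5]
opening: -0.0001
gripper_force: 0.0
```

Call:
send_rows(rows=[[0,-0.025,0,0,0,0,1],[0,0,0.04,0,0,0,1],[0.003,-0.053,0.058,0,0,0,1],[0.003,-0.053,0.058,0,0,0,1],[0,0,0,0,0,0,1]])

```text
clock: 12.78
position: [0.5932, -0.1027, 0.197]
orientation: [[-1.0, 0.003, 0.006], [0.003, 1.0, -0.002], [-0.006, -0.002, -1.0]]
wrist_force: [0.9, 0.7, -0.8]
opening: 0.0001
gripper_force: 0.0
```

```bash
python3 full.py w10
```

```text
hub (np.float64(490.6837944664032), np.float64(116.58102766798419), 253) [0.53304688 0.02737742 0.1       ]
tab exp [463.82459545 241.16663197]
max R-B 80 30.0
30 971 466.7106076210093 248.72193614830073 [0.64954167 0.02611561 0.094     ] ang -0.010831056178270553
40 249 465.3734939759036 244.39357429718876 [0.64525207 0.02436211 0.094     ] ang -0.026866785330398404
50 221 465.2443438914027 244.34389140271495 [0.64520296 0.02423968 0.094     ] ang -0.02796929703614326
(0.03, 5, [(-0.4, 0.12)])
(0.04, 4, [(-0.295, -0.04), (0.06, 0.095)])
(0.05, 1, [(-0.23, -0.03), (0.05, 0.075)])
(0.06, 3, [(-0.19, -0.025), (0.045, 0.06)])
(0.07, 5, [(-0.16, -0.02), (0.04, 0.055)])
(0.08, 6, [(-0.12, -0.015), (0.035, 0.05)])
(0.09, 11, [(-0.07, -0.015)])
(0.1, 63, [(-0.21, -0.025)])
```

The lever is at about +0.010 and the tab at −0.028, so I overshot by about 0.037 rad. I'll go over to the other side and nudge it back slowly.

Call:
send_rows(rows=[[-0.003,0.055,0,0,0,0,1],[-0.003,0.055,0,0,0,0,1],[0,0.055,-0.02,0,0,0,1],[0,0,-0.04,0,0,0,1],[0,0,-0.04,0,0,0,1]])

```text
clock: 13.45
position: [0.584, 0.0672, 0.0914]
orientation: [[-1.0, -0.002, -0.002], [-0.002, 1.0, 0.0], [0.002, 0.0, -1.0]]
wrist_force: [0.9, -0.2, -0.3]
opening: 0.0003
gripper_force: 0.0
```

Call:
send_rows(rows=[[0,0,-0.032,0,0,0,1],[0,0,0,0,0,0,1]])

```text
clock: 13.7
position: [0.5826, 0.0661, 0.0587]
orientation: [[-1.0, -0.0, -0.007], [-0.0, 1.0, 0.0], [0.007, 0.0, -1.0]]
wrist_force: [-0.4, 0.5, 0.9]
opening: -0.0002
gripper_force: 0.0
```

Call:
send_rows(rows=[[0.004,-0.012,0,0,0,0,1],[0,-0.004,0,0,0,0,1],[0,-0.003,0,0,0,0,1],[0,-0.0015,0,0,0,0,1],[0,0,0,0,0,0,1]])

```text
clock: 14.32
position: [0.5898, 0.045, 0.062]
orientation: [[-1.0, 0.0, 0.001], [0.0, 1.0, 0.0], [-0.001, 0.0, -1.0]]
wrist_force: [0.7, 2.1, 1.7]
opening: 0.0002
gripper_force: 1.0
```

Call:
send_rows(rows=[[0,-0.001,0,0,0,0,1],[0,0,0,0,0,0,1]])

```text
clock: 14.58
position: [0.5896, 0.0441, 0.0616]
orientation: [[-1.0, 0.0, 0.0], [0.0, 1.0, 0.0], [-0.0, 0.0, -1.0]]
wrist_force: [0.4, 2.4, 2.9]
opening: -0.0001
gripper_force: 1.7
```

Contact at about 2 N. I'll back off and measure from the opposite (+y) side, which also cancels any viewing bias.

Call:
send_rows(rows=[[0,0.02,0,0,0,0,1],[0,0,0.04,0,0,0,1],[0.002,0.05,0.058,0,0,0,1],[0.002,0.05,0.058,0,0,0,1],[0,0,0,0,0,0,1]])

```text
clock: 15.2
position: [0.594, 0.1494, 0.1997]
orientation: [[-1.0, -0.003, 0.006], [-0.003, 1.0, 0.001], [-0.006, 0.001, -1.0]]
wrist_force: [-0.1, 0.2, -1.1]
opening: -0.0
gripper_force: 0.0
```

```bash
python3 full.py w11
```

```text
hub (np.float64(171.2517006802721), np.float64(113.40816326530613), 147) [0.53186664 0.02897129 0.1       ]
tab exp [185.38939691 238.76687614]
max R-B 86 22.0
30 451 191.6407982261641 239.9290465631929 [0.64321793 0.02992939 0.094     ] ang 0.008604065524542065
40 344 189.9127906976744 241.07848837209303 [0.64436103 0.02823262 0.094     ] ang -0.006566193012813077
50 244 187.56147540983608 242.36475409836066 [0.64564469 0.02595035 0.094     ] ang -0.02654495408276651
(0.03, 3, [(-0.22, 0.31)])
(0.04, 4, [(-0.175, -0.1), (-0.045, 0.22)])
(0.05, 8, [(-0.15, -0.105), (-0.03, 0.16)])
(0.06, 7, [(-0.13, -0.095), (-0.03, 0.125)])
(0.07, 5, [(-0.12, -0.09), (-0.03, 0.1)])
(0.08, 10, [(-0.11, -0.08), (-0.035, 0.08)])
(0.09, 4, [(-0.035, 0.03)])
(0.1, 62, [(-0.04, 0.12)])
```

Run:
```python
from pol import *
im=loadc('w11').astype(int)
for y in range(226,256,2):print(y,' '.join('%3d'%im[y,x,0] for x in range(172,206,2)),'|',' '.join('%3d'%(im[y,x,0]-im[y,x,2]) for x in range(172,206,2)))
```

```text
226  79  81  83  81  71  67  76  79  58  48  48  47  42  39  54  98 127 |  20  19  19  20  19  17  20  24  23  19  21  18  17  16  23  28  23
228  57  58  64  71  76  78  79  56  33  33  32  32  27  38  49  83 120 |  11  13  15  17  19  19  21  21  26  27  24  25  25  25  36  35  28
230  61  63  63  60  55  56  44  35  35  33  37  38  37  48  59  72  97 |  10   9   9  11  10  11  19  26  27  23  27  25  29  38  42  38  25
232  78  77  71  68  62  47  35  37  36  37  37  38  50  57  62  61  72 |  19  18  16  15  12  18  26  24  25  24  25  31  35  45  43  33  14
234 101  93  85  81  70  57  58  56  53  51  49  50  59  61  63  69  99 |  20  22  21  21  37  43  41  41  38  38  37  38  42  46  45  36  23
236 132 130 120  91 105 108 112 111 111 110 107  81  62  59  62  69 115 |  18  22  21  26  72  78  77  79  79  78  75  59  46  45  45  39  32
238 131 132 130 118 113 112 115 112 115 115 112  90  60  62  61  68 112 |  20  21  23  26  68  80  85  82  80  81  79  65  45  45  46  39  31
240 133 132 128 128 116 116 115 114 111 105 113  94  63  64  61  70 107 |  20  20  21  23  63  82  80  80 
[... 329 characters left out ...]
32 131 130 113 111 114 115 116 116 113 105  64  80 114 119 119 |  22  21  23  22  45  80  81  82  86  83  81  76  50  33  30  29  30
248 132 131 132 130 121 114 117 115 117 111 110 104  78 113 118 119 120 |  24  23  22  23  40  81  83  82  83  82  80  75  41  31  28  29  29
250 127 129 128 130 126 117 119 120 120 113 114 114 111 119 117 119 121 |  29  27  25  22  31  53  55  54  51  51  52  50  28  26  28  30  30
252 126 123 127 127 125 128 127 132 131 127 129 132 129 131 129 129 128 |  23  26  26  26  26  28  24  26  23  21  20  22  21  22  24  23  24
254 133 130 131 132 132 130 129 127 128 124 125 128 123 129 130 127 127 |  15  16  17  18  17  17  18  20  20  22  23  24  23  24  26  25  26
```

Call:
send_rows(rows=[[0,-0.06,0.02,0,0,0,1],[0,-0.06,0,0,0,0,1],[0,-0.06,0,0,0,0,1],[0,-0.06,0,0,0,0,1],[0,-0.02,-0.01,0,0,0,1]])

```text
clock: 15.88
position: [0.5919, -0.1169, 0.2048]
orientation: [[-1.0, 0.004, -0.001], [0.004, 1.0, -0.0], [0.001, -0.0, -1.0]]
wrist_force: [-0.5, 0.4, -0.7]
opening: 0.0003
gripper_force: 0.0
```

Call:
send_rows(rows=[[0,0,0,0,0,0,1],[0,0,0,0,0,0,1]])

```text
clock: 16.12
position: [0.5924, -0.1124, 0.2053]
orientation: [[-1.0, -0.0, -0.001], [-0.0, 1.0, 0.001], [0.001, 0.001, -1.0]]
wrist_force: [-0.8, -0.4, 0.9]
opening: -0.0
gripper_force: 0.0
```

```bash
python3 full.py w12
python3 - <<'E'
from pol import *
im=snap('top','t12');c=bot.calibration('top')
for x in polar(loadc('t12'),c,(.5316,.0261),th=330,rs=np.arange(.03,.1,.01)):print(x)
h=cent(loadc('t12'),c,(.5316,.0261,.102),8,'hub');t=cent(loadc('t12'),c,(.643,.024,.093),18,'tab');print(h,t)
E
```

```text
hub (np.float64(496.9618644067797), np.float64(118.51271186440678), 236) [0.53307535 0.02746688 0.1       ]
tab exp [469.91476257 239.4403984 ]
max R-B 80 30.0
30 932 473.1094420600858 247.12017167381975 [0.64986811 0.02652208 0.094     ] ang -0.00808941646396123
40 238 471.453781512605 242.49159663865547 [0.64517771 0.0243554  0.094     ] ang -0.027748572764935104
50 207 471.2463768115942 242.61352657004832 [0.64530106 0.02417959 0.094     ] ang -0.029283374480049553
(0.03, 6, [(-0.47, 0.06)])
(0.04, 4, [(-0.355, -0.09), (0.01, 0.035)])
(0.05, 3, [(-0.295, -0.08), (0.0, 0.02)])
(0.06, 5, [(-0.25, -0.075), (-0.005, 0.01)])
(0.07, 4, [(-0.22, -0.07), (-0.01, 0.0)])
(0.08, 9, [(-0.185, -0.07), (-0.015, -0.005)])
(0.09, 7, [(-0.125, -0.065)])
(0.1, 65, [(-0.215, -0.025)])
(0.03, 217, [(-0.235, 0.125)])
(0.04, 290, [(-0.205, -0.035)])
(0.05, 266, [(-0.18, -0.02)])
(0.06, 250, [(-0.15, 0.01)])
(0.07, 259, [(-0.58, -0.57), (-0.14, 0.015)])
(0.08, 244, [(-0.725, -0.525), (-0.015, -0.005)])
(0.09, 220, [(-0.9, -0.55)])
(0.1, 175, [(-0.9, -0.68), (-0.09, -0.025)])
(np.float64(311.51851851851853), np.float64(192.11111111111111), 27) (np.float64(313.0625), np.float64(151.09375), 32)
```

The lever is at −0.043 and the tab at about −0.022 (averaged over both sides), so about 1° remains. One slow nudge from the −y side should do it.

Call:
send_rows(rows=[[-0.003,0.043,-0.036,0,0,0,1],[-0.002,0.043,-0.036,0,0,0,1],[0,0,-0.036,0,0,0,1],[0,0,-0.035,0,0,0,1],[0,0,0,0,0,0,1]])

```text
clock: 16.85
position: [0.5863, -0.0264, 0.0613]
orientation: [[-1.0, -0.001, -0.004], [-0.001, 1.0, 0.001], [0.004, 0.001, -1.0]]
wrist_force: [0.2, -0.7, 0.3]
opening: -0.0
gripper_force: 0.0
```

Call:
send_rows(rows=[[0,0.01,0,0,0,0,1],[0,0.01,0,0,0,0,1],[0,0.006,0,0,0,0,1],[0,0.003,0,0,0,0,1],[0,0,0,0,0,0,1]])

```text
clock: 17.48
position: [0.5879, 0.0014, 0.0632]
orientation: [[-1.0, -0.0, 0.0], [-0.0, 1.0, -0.0], [-0.0, -0.0, -1.0]]
wrist_force: [0.3, -0.0, -0.5]
opening: 0.0002
gripper_force: 0.0
```

Call:
send_rows(rows=[[0,0.004,0,0,0,0,1],[0,0.002,0,0,0,0,1],[0,0.001,0,0,0,0,1],[0,0,0,0,0,0,1]])

```text
clock: 17.98
position: [0.5878, 0.0082, 0.0629]
orientation: [[-1.0, 0.0, -0.0], [0.0, 1.0, -0.0], [0.0, -0.0, -1.0]]
wrist_force: [-0.4, -0.3, 0.4]
opening: 0.0001
gripper_force: 0.3
```

Call:
send_rows(rows=[[0,-0.025,0,0,0,0,1],[0,0,0.04,0,0,0,1],[0.003,-0.053,0.058,0,0,0,1],[0.003,-0.053,0.058,0,0,0,1],[0,0,0,0,0,0,1]])

```text
clock: 18.6
position: [0.5946, -0.1042, 0.1989]
orientation: [[-1.0, 0.003, 0.006], [0.003, 1.0, -0.002], [-0.006, -0.002, -1.0]]
wrist_force: [-0.1, 0.6, 0.1]
opening: 0.0
gripper_force: 0.0
```

```bash
python3 full.py w13|tail -8
python3 - <<'E'
from pol import *
im=loadc('w13')[90:270,400:580];cv2.imwrite('pics/c13.png',cv2.resize(im,(600,600),interpolation=cv2.INTER_CUBIC)[:,:,::-1])
E
```

```text
(0.03, 6, [(-0.455, 0.07)])
(0.04, 5, [(-0.345, -0.09), (0.01, 0.04)])
(0.05, 3, [(-0.285, -0.08), (0.0, 0.025)])
(0.06, 5, [(-0.24, -0.075), (-0.005, 0.01)])
(0.07, 5, [(-0.215, -0.07), (-0.01, 0.005)])
(0.08, 8, [(-0.18, -0.065), (-0.015, -0.005)])
(0.09, 12, [(-0.125, -0.065)])
(0.1, 64, [(-0.205, -0.025)])
```

View pics/c13.png

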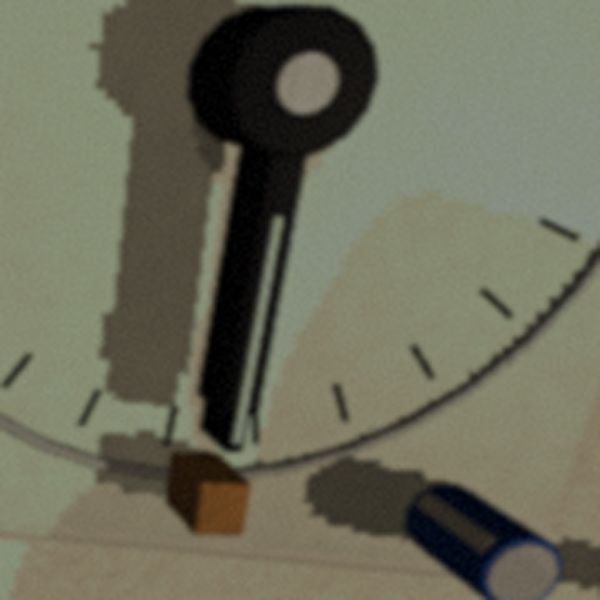

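In this crop the hub cap is at (307,82), the stripe runs to the tip at (240,445), and the tab top is at about (222,507). The lever points at the tab to within about 1°. I'll take one last 1 mm nudge and then go to the button.

Call:
send_rows(rows=[[-0.003,0.039,-0.034,0,0,0,1],[-0.004,0.039,-0.034,0,0,0,1],[0,0,-0.034,0,0,0,1],[0,0,-0.034,0,0,0,1],[0,0,0,0,0,0,1]])

```text
clock: 19.27
position: [0.5829, -0.0218, 0.0564]
orientation: [[-1.0, -0.001, -0.006], [-0.001, 1.0, 0.001], [0.006, 0.001, -1.0]]
wrist_force: [0.3, 0.7, 0.5]
opening: 0.0001
gripper_force: 0.0
```

Call:
send_rows(rows=[[0,0.01,0,0,0,0,1],[0,0.01,0,0,0,0,1],[0,0.006,0,0,0,0,1],[0,0,0,0,0,0,1]])

```text
clock: 19.77
position: [0.5858, 0.0036, 0.0597]
orientation: [[-1.0, -0.001, 0.001], [-0.001, 1.0, -0.0], [-0.001, -0.0, -1.0]]
wrist_force: [0.7, -0.9, -0.4]
opening: 0.0002
gripper_force: 0.0
```

Call:
send_rows(rows=[[0,0.003,0,0,0,0,1],[0,0.0015,0,0,0,0,1],[0,0.001,0,0,0,0,1],[0,0,0,0,0,0,1]])

```text
clock: 20.27
position: [0.5856, 0.0084, 0.0592]
orientation: [[-1.0, 0.0, 0.0], [0.0, 1.0, -0.0], [-0.0, -0.0, -1.0]]
wrist_force: [1.2, -1.4, 0.2]
opening: -0.0001
gripper_force: 0.8
```

Call:
send_rows(rows=[[0,-0.025,0,0,0,0,1],[0,0,0.04,0,0,0,1],[0.004,-0.053,0.058,0,0,0,1],[0.004,-0.053,0.058,0,0,0,1],[0,0,0,0,0,0,1]])

```text
clock: 20.9
position: [0.5939, -0.1038, 0.1949]
orientation: [[-1.0, 0.003, 0.006], [0.003, 1.0, -0.002], [-0.006, -0.002, -1.0]]
wrist_force: [-0.0, -0.1, -1.0]
opening: -0.0001
gripper_force: 0.0
```

```bash
python3 full.py w14|tail -11
```

```text
30 970 468.6144329896907 248.97731958762887 [0.64957239 0.02574877 0.094     ] ang -0.01386501679699962
40 249 467.61044176706827 244.44979919678715 [0.64511805 0.02427121 0.094     ] ang -0.027588415341146193
50 225 467.53777777777776 244.52444444444444 [0.64519111 0.02421581 0.094     ] ang -0.028063868089554637
(0.03, 5, [(-0.44, 0.085)])
(0.04, 3, [(-0.335, -0.075), (0.025, 0.06)])
(0.05, 4, [(-0.27, -0.065), (0.015, 0.04)])
(0.06, 3, [(-0.23, -0.06), (0.01, 0.025)])
(0.07, 5, [(-0.2, -0.055), (0.005, 0.02)])
(0.08, 7, [(-0.16, -0.05), (0.0, 0.01)])
(0.09, 13, [(-0.11, -0.05), (0.005, 0.005)])
(0.1, 60, [(-0.21, -0.02)])
```

The lever is at −0.025 and the tab at about −0.026, so they're aligned. Now over to the wide button at (0.458, 0.297).

Call:
send_rows(rows=[[-0.017,0.05,0,0,0,0,1],[-0.017,0.05,0,0,0,0,1],[-0.017,0.05,0,0,0,0,1],[-0.017,0.05,0,0,0,0,1],[-0.017,0.05,0,0,0,0,1]])

```text
clock: 21.58
position: [0.5049, 0.1514, 0.1901]
orientation: [[-1.0, -0.0, -0.002], [-0.0, 1.0, -0.0], [0.002, -0.0, -1.0]]
wrist_force: [0.3, -0.1, -0.0]
opening: -0.0001
gripper_force: 0.0
```

Call:
send_rows(rows=[[-0.017,0.05,0,0,0,0,1],[-0.017,0.05,0,0,0,0,1],[-0.017,0.05,-0.02,0,0,0,1],[0,0,-0.03,0,0,0,1],[0,0,0,0,0,0,1]])

```text
clock: 22.2
position: [0.4532, 0.2992, 0.1388]
orientation: [[-1.0, -0.002, -0.005], [-0.002, 1.0, -0.003], [0.005, -0.003, -1.0]]
wrist_force: [-0.2, 0.2, 0.2]
opening: 0.0003
gripper_force: 0.0
```

Run:
```python
from pol import *
c=bot.calibration('wrist');im=snap('wrist','w15');o=bot.get_obs();print(o['position'])
q=proj(c,(.458,.297,.061));g=im.sum(2).astype(int);print(q)
yy,xx=np.mgrid[:400,:640];m=((g<110)&(np.hypot(xx-q[0],yy-q[1])<60)).astype(np.uint8)
n,l,st,ce=cv2.connectedComponentsWithStats(m)
for i in range(1,n):
    if st[i,4]>150:print(st[i],ce[i],atz(c,*ce[i],.061))
```

```text
[0.45445956 0.29911386 0.14028382]
(np.float64(321.5494323214414), np.float64(204.473729310087))
[278 163  29  58 285] [288.44210526 186.58947368] [0.44357778 0.27137722 0.061     ]
[ 297  176   59   58 2610] [325.82681992 204.80574713] [0.45826143 0.30036236 0.061     ]
[295 241  56  24 644] [321.87732919 254.1878882 ] [0.50096927 0.29733363 0.061     ]
```

The wrist view places the button at (0.458, 0.300). I'll descend and press it in small steps.

Call:
send_rows(rows=[[0.003,0,-0.03,0,0,0,1],[0,0,-0.03,0,0,0,1],[0,0,-0.03,0,0,0,1],[0,0,0,0,0,0,1],[0,0,0,0,0,0,1]])

```text
clock: 22.88
position: [0.4597, 0.2994, 0.0528]
orientation: [[-1.0, 0.001, 0.001], [0.001, 1.0, 0.001], [-0.001, 0.001, -1.0]]
wrist_force: [1.0, 0.5, 0.4]
opening: -0.0003
gripper_force: 0.0
```

Call:
send_rows(rows=[[0,0,-0.004,0,0,0,1],[0,0,-0.002,0,0,0,1],[0,0,-0.002,0,0,0,1],[0,0,0,0,0,0,1]])

```text
clock: 23.38
position: [0.4588, 0.2992, 0.0433]
orientation: [[-1.0, 0.0, -0.0], [0.0, 1.0, -0.0], [0.0, -0.0, -1.0]]
wrist_force: [-0.3, 0.2, -0.7]
opening: -0.0001
gripper_force: 0.0
```

Call:
send_rows(rows=[[0,0,-0.002,0,0,0,1],[0,0,-0.002,0,0,0,1],[0,0,0,0,0,0,1]])

```text
clock: 23.75
position: [0.4588, 0.2992, 0.0392]
orientation: [[-1.0, 0.0, -0.0], [0.0, 1.0, -0.0], [0.0, -0.0, -1.0]]
wrist_force: [-0.2, -0.4, 0.4]
opening: -0.0004
gripper_force: 0.0
```

Call:
send_rows(rows=[[0,0,-0.002,0,0,0,1],[0,0,0,0,0,0,1]])

```text
clock: 24.0
position: [0.4588, 0.2992, 0.0372]
orientation: [[-1.0, 0.0, -0.0], [0.0, 1.0, -0.0], [0.0, -0.0, -1.0]]
wrist_force: [-0.4, -0.7, -0.5]
opening: 0.0003
gripper_force: 0.0
```

Call:
send_rows(rows=[[0,0,-0.002,0,0,0,1],[0,0,0,0,0,0,1]])

```text
clock: 24.25
position: [0.459, 0.2993, 0.0353]
orientation: [[-1.0, 0.0, 0.0], [0.0, 1.0, 0.0], [-0.0, 0.0, -1.0]]
wrist_force: [-0.0, -0.1, 1.5]
opening: 0.0002
gripper_force: 0.8
```

Call:
send_rows(rows=[[0,0,-0.002,0,0,0,1],[0,0,-0.001,0,0,0,1],[0,0,0,0,0,0,1]])

```text
clock: 24.62
position: [0.459, 0.2993, 0.0323]
orientation: [[-1.0, 0.0, 0.0], [0.0, 1.0, 0.0], [-0.0, 0.0, -1.0]]
wrist_force: [-0.0, -0.1, 3.3]
opening: 0.0
gripper_force: 1.6
```

Call:
send_rows(rows=[[0,0,-0.001,0,0,0,1],[0,0,-0.001,0,0,0,1],[0,0,0,0,0,0,1]])

```text
clock: 25.0
position: [0.459, 0.2993, 0.0303]
orientation: [[-1.0, 0.0, 0.0], [0.0, 1.0, 0.0], [-0.0, 0.0, -1.0]]
wrist_force: [0.7, 0.1, 4.4]
opening: -0.0002
gripper_force: 2.2
```

Call:
send_rows(rows=[[0,0,-0.001,0,0,0,1],[0,0,0,0,0,0,1]])

```text
clock: 25.25
position: [0.459, 0.2994, 0.0295]
orientation: [[-1.0, 0.0, 0.0], [0.0, 1.0, 0.0], [-0.0, 0.0, -1.0]]
wrist_force: [-0.3, -0.4, 9.0]
opening: 0.0001
gripper_force: 4.5
```

Force jumped to 9 N, above the spring's 5 N, so the button is at its stop. One more firm half millimetre, then lift off.

Call:
send_rows(rows=[[0,0,-0.0005,0,0,0,1],[0,0,0,0,0,0,1],[0,0,0,0,0,0,1]])

```text
clock: 25.62
position: [0.459, 0.2994, 0.0294]
orientation: [[-1.0, 0.0, 0.001], [0.0, 1.0, 0.0], [-0.001, 0.0, -1.0]]
wrist_force: [-1.8, -1.1, 16.9]
opening: 0.0001
gripper_force: 8.4
```

Call:
send_rows(rows=[[0,0,0.01,0,0,0,1],[0,0,0.03,0,0,0,1],[0,0,0.05,0,0,0,1],[0,0,0.05,0,0,0,1],[0,0,0,0,0,0,1]])

```text
clock: 26.25
position: [0.4605, 0.3001, 0.1724]
orientation: [[-1.0, 0.0, 0.005], [0.0, 1.0, 0.003], [-0.005, 0.003, -1.0]]
wrist_force: [-0.0, 0.4, 0.6]
opening: 0.0
gripper_force: 0.0
```

Run:
```python
from pol import *
c=bot.calibration('wrist');im=snap('wrist','w16');g=im.sum(2).astype(int);q=proj(c,(.458,.3,.061))
yy,xx=np.mgrid[:400,:640];m=((g<110)&(np.hypot(xx-q[0],yy-q[1])<40)).astype(np.uint8)
n,l,st,ce=cv2.connectedComponentsWithStats(m)
for i in range(1,n):
    if st[i,4]>150:print(st[i],atz(c,*ce[i],.061))
t=snap('top','t16');k=bot.calibration('top')
a=loadc('t16').astype(int);b=loadc('t12').astype(int)
print(cent(loadc('t16'),k,(.643,.024,.093),18,'tab'),bot.get_obs()['wrist_force'])
```

```text
[ 298  159   52   52 2108] [0.45856386 0.3003259  0.061     ]
(np.float64(313.0285714285714), np.float64(151.0857142857143), 35) [-0.07266678 -0.42453489 -1.0434684 ]
```

The button bottomed out at 17 N and came back up. The box and tab haven't moved, and the robot is clear. Handing in.

```bash
python3 -c "
from station import bot
print(bot.sign_off())"
```

```text
the job is handed in; nothing more can be done
None
```

The job is handed in: the lever points at the brass tab to within about 0.01 rad by the last camera measurement (one overshoot was nudged back on the way), and the wide button was then pressed to its stop and released. The tab and wide box measured unmoved, and the narrow button was not touched.

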